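# Spring the clip bar out of the tube rotator with the forked key

## Task

The mixing is over: with the forked key, push the clip bar's sprung idler pin in by its collar, sideways, just far enough to leave its bore and lift that end of the bar out over the top of the lug, feeling your way gently so that neither the pin nor the bearings are strained. Lay the key back on the bench, draw the bar's square tang out of the drive and set the bar down, tubes up, in the steel tray. Leave everything else on the bench alone.

Things in the scene. Friction and masses are not known exactly. Their poses are not given: they have to be found in the camera images.
- rotator: Tube rotator, fixed: cream base 110 (x) x 340 (y) x 16 mm; at its -y end a motor housing 141 mm high (y -170 to -102 mm), at its +y end an aluminium idler lug 36 mm wide (x), 12 mm thick (y 110 to 122), its flat top 103.5 mm above the bench. Origin at the centre of the underside; x to its back, y from drive to lug, z up. The bar's axis runs along y, 95 mm above the bench.
- bore (a point): Centre of the mouth of the blind round bore (7 mm diameter, 7 mm deep) in the inner (-y) face of the idler lug; 8.5 mm of lug height above this point. Axes as the rotator's.
- socket (a point): Centre of the mouth of the square drive socket (10 x 10 mm, 9.5 mm deep, opening towards +y) in the 30 x 30 mm drive hub. Axes as the rotator's.
- clip_bar: Loose aluminium clip bar, 16 (x) x 180 (y) x 14 mm, 0.16 kg, origin at its centre, axes as the rotator's at the start. Clips on top hold microtubes lying crosswise (21 mm to either side, to 23 mm above the origin); grip it at its bare middle, y -34 to +34 mm. At -y a steel tang 8 x 8 mm, 10 mm long, sits 9 mm deep in the drive socket; at +y the sprung idler pin.
- tang (a point): Tip of the square tang, at (0, -100, 0) mm of the bar. While the pin is in its bore the bar can shift along its axis less than 8 mm, which does not free the tang; with the idler end lifted clear of the lug it draws out towards +y.
- collar (a point): Centre of the outer (+y) face of the idler pin's collar (14 mm diameter, 3 mm thick), at (0, 100, 0) mm of the bar with the pin out. Beyond it the bare 5 mm pin crosses a 10 mm gap to the lug. The pin slides 6.2 mm towards -y against a spring: 3 N to start it, 8 to 8.5 N where the tip leaves the bore, 9.2 N at the hard stop; a few N more strain it. Let go, it springs out.
- pin_tip (a point): Flat tip of the idler pin, 16 mm beyond the collar's face: (0, 116, 0) mm of the bar with the pin out, 6 mm deep in the bore; lifted with its tip still in the bore it jams. Lifted out over the lug, the pin can be parked on the lug's flat top, between two lips 3 mm high along its front and back edges (x 14 to 18 mm either way).
- fork: Forked key, 70 g, lying on its edge: grey handle 80 x 16 (y) x 19 mm high (x -50 to 30 mm), then a steel blade 4 mm thick (y), 19 mm high, ending in two tines one above the other, 26 mm long, slot 9 mm high between them (14 at the flared mouth). Origin on the underside, below the place to grip; x towards the tines (tips at x 91), z up.
- crotch (a point): Bottom of the fork's slot, on its mid-line, at (65, 0, 9.5) mm of the fork; same axes.
- tray: Steel tray, fixed, 150 (x) x 300 (y) mm outside, 22 mm high, floor and walls 3 mm thick, open on top. Origin at the centre of its underside, y along its length.
- marker: Marker pen, 140 x 12 mm, lying on the bench; leave it.
- amber_bottle: Small amber bottle, 42 mm diameter, 85 mm high, origin under its centre; leave it.
- wash_bottle: White bottle, 52 mm diameter, 115 mm high, origin under its centre; leave it.
- well_plate: White 96-well plate, 86 x 128 x 14 mm, origin under its centre; leave it.
- tube_box: White and dark-blue box of small tubes, 105 x 75 x 51 mm, origin under its centre; leave it.
- tip_box: Lilac pipette-tip box, 120 x 85 x 67 mm, origin under its centre; leave it.
- pipette: Pipette lying on the bench, 240 mm long along its x, 33 mm high; leave it.
Mind the look-alikes: they are no part of the job. What is shaped like the clip_bar but orange or red is not meant. What is shaped like the fork but yellow is not meant.

How it is judged:
By the outcome, as a careful person would: the job done as asked, in the order asked, and still so for the second after the job is handed in, with the robot touching nothing.
It also fails if it takes over 72 s, if anything falls off the work surface, if the arm or the gripper's body presses on something with over 40 N, if the wrist force passes 120 N, or if a joint passes its speed limit or range.

## Robot

A 7-joint arm with a two-finger parallel gripper is mounted at the origin on the work surface. World frame = base frame: x ahead of the robot, y to its left, z up, the work surface at z = 0. Lengths are in m, angles in rad, forces in N, time in s.
With the tool pointing down it reaches from about 0.425 to 0.875 m from the base axis. Payload 4.7 kg.
Tool frame: the origin (TCP) lies on the centre line of the jaws, within the pads' length; the fingertips stand 25 mm ahead of it and the grasp point (between the pads) lies 6 mm ahead of it; z points along the fingers, y is the direction in which the jaws open and shut (so a half turn about z gives the same grasp; the last joint's range is limited). The gripper opens to 87 mm and grips with 3 to 60 N. Pads are 19 mm wide; open, the fingers measure 117 mm over their backs; the gripper's body (75 mm by 190 mm) begins 51 mm behind the grasp point.
Start: joints at [1.137, 0.321, -0.07, 1.45, 0.023, 1.371, -0.057], TCP at [0.281, -0.586, 0.248] pointing down, gripper open.
Joint ranges: [-2.86, 2.86], [-0.3, 2.09], [-1.38, 1.24], [0.06, 2.45], [-1.56, 4.7], [0.09, 2.05], [-2.69, 2.69]. Speed limits (rad/s): [2.57, 2.57, 3.14, 3.14, 3.14, 3.14, 3.14].

## Interface

Orientations are given as a unit quaternion [x, y, z, w].
In Python, from plant import monitor, vision, workorder, models gives the robot as it stands.
- The arm moves only by the shell command python3 -m pendant 'ROWS' [FORCE]. ROWS is text: rows parted by semicolons, each of 7 numbers parted by spaces: the shift along the tool's x, y, z in mm, then the turn, a rotation vector about the tool's x, y, z in rad, then the finger opening in mm, from 0 to 87. A call has 1 to 20 rows; each row shifts and turns the commanded pose from where the row before left it, along the tool's axes as they then stand; what a row does not reach is not made up. A row lasts 1/12 s, in which the tool goes at most 41.7 mm and 7.16 degrees, less where a joint would pass 70% of its speed; a pose out of reach is approached as far as the arm can. A call is refused whole if a number of a shift passes 41.7 or a number of a turn 0.125, either way. A call with a gripper value outside its range is refused whole. The fingers move at their own pace and stop on an object; FORCE is the grip in N (left out, the last holds). Time passes only in rows, so rows that do not move let the fingers close. It gives the time, the measured TCP pose, the force and the opening at its end, in the units of the state.
- monitor.read_state(): the state, without advancing time (a new reading comes with each control period).
- vision.snapshot(name): name is "scene" or "top"; returns the picture (384x512x3 uint8, blue, green, red); there is no depth.
- vision.calibration(name): a dict with "K" (3x3 intrinsics, pixels), "R" (3x3) and "t" (3): a world point X has camera coordinates R X + t. Camera axes: x right, y down, z forward; pixel columns grow to the right and rows downward; lengths in m; the calibration is good to about 2 mm. A picture is of the moment at which its call begins. calibration takes no time and is no camera call.
- workorder.sign_off(): hands the job in, once; it reports no verdict.
Trained networks look in the newest picture that a camera, given by its name, has taken for a name from the list of things; names that differ only in an ending like _2 or _b are one class to them, and where a whole thing is asked for, a point or a joint stands for the part that bears it (a point fixed in the world has none). Each returns a list of dicts, best first, with "p" (0 to 1); they miss things now and then, are a little off and sometimes report something else, mostly with a low value. They report only what shows in the picture. A call takes as long as a camera call. They do not tell look-alikes from the thing itself.
- models.find_in(label, camera): "centre" ([x, y, z] in m, in world coordinates, good to about 4 mm: the middle of the surface that is visible of it).
- models.silhouettes(label, camera): "mask" (384x512 bool, what is visible of it).
- models.spot_point(label, camera): "centre" ([x, y, z] in m, in world coordinates, good to about 4 mm: a listed point, or the origin of a listed thing).
The state is a dict: "t": time; "q": joint angles; "joint_velocities": joint speeds; "tau": joint torques, N m; "ee_pos": TCP position; "tcp_rot": TCP orientation; "wrist_force": force on the tool from outside, world axes, zero at the start; "wrist_torque": the same for the moment, N m; "width": finger opening in m.
Only numpy, scipy, OpenCV 4.12 (cv2) and the standard library are available. Lean on these libraries where they do the work, as an engineer would, in place of code of your own. Each camera call takes 0.05 s, during which the arm holds its last target. There are 200 camera calls.

## Working session

There is one attempt and no reset: what is moved stays moved. The work goes in short steps, Python scripts to look and compute and a shell command to move; the robot and the scene stay as the last step left them, time stands still between calls to the robot, and variables do not carry over. Pictures are saved under pics/ and viewed, about 8 in all and at most 12, crops included, and the job is handed in when it is done.

```bash
ls; mkdir -p pics; cat > h.py <<'E'
import numpy as np,cv2
from plant import monitor,vision,workorder,models
from scipy.spatial.transform import Rotation as R
def snap(n,f=None):
    im=vision.snapshot(n)
    if f: cv2.imwrite('pics/'+f,im)
    return im
def proj(n,X):
    c=vision.calibration(n);p=np.array(c['K'])@(np.array(c['R'])@np.array(X)+np.array(c['t']));return p[:2]/p[2]
def ray(n,u,v,z):
    c=vision.calibration(n);Rm=np.array(c['R']);t=np.array(c['t']);o=-Rm.T@t
    d=Rm.T@np.linalg.inv(np.array(c['K']))@np.array([u,v,1.]);return o+d*(z-o[2])/d[2]
def st():
    s=monitor.read_state();print(round(s['t'],2),np.round(s['ee_pos'],4),np.round(s['tcp_rot'],4),'F',np.round(s['wrist_force'],2),'T',np.round(s['wrist_torque'],2),'w',round(s['width'],4));return s
E
python3 - <<'E'
from h import *
a=snap('scene');b=snap('top');cv2.imwrite('pics/a.png',np.vstack([a,b])[:, :])
cv2.imwrite('pics/a.png',cv2.resize(np.hstack([a,b]),(800,300)))
cv2.imwrite('pics/top.png',cv2.resize(b,(800,600)));cv2.imwrite('pics/scene.png',cv2.resize(a,(800,600)))
s=st();print(np.round(s['q'],3))
for n in ('scene','top'):
    c=vision.calibration(n);print(n,np.round(-np.array(c['R']).T@c['t'],3),np.round(c['K'],0).tolist())
for l in ['rotator','bore','socket','clip_bar','tang','collar','pin_tip','fork','crotch','tray']:
    for n in ('scene','top'):
        print(l,n,[(np.round(d['centre'],3).tolist(),round(d['p'],2)) for d in models.spot_point(l,n)])
E
```

```text
pics
0.1 [ 0.2812 -0.5855  0.2465] [ 9.750e-01  2.221e-01 -3.000e-04 -8.000e-04] F [-0.05 -0.54  0.91] T [-0.06 -0.01 -0.02] w 0.0872
[ 1.137  0.322 -0.07   1.452  0.023  1.371 -0.057]
scene [1.484 0.214 1.591] [[500.0, 0.0, 262.0], [0.0, 500.0, 193.0], [0.0, 0.0, 1.0]]
top [ 0.249 -0.028  1.508] [[451.0, 0.0, 257.0], [0.0, 451.0, 190.0], [0.0, 0.0, 1.0]]
rotator scene [([0.602, 0.09, 0.0], 0.75), ([0.704, 0.351, 0.001], 0.7)]
rotator top [([0.604, 0.084, 0.0], 0.96)]
bore scene [([0.602, 0.195, 0.092], 0.69), ([0.599, -0.013, 0.093], 0.68), ([0.702, 0.35, -0.003], 0.32)]
bore top [([0.607, 0.2, 0.095], 0.71)]
socket scene [([0.596, -0.005, 0.094], 0.92), ([0.544, 0.52, 0.004], 0.47)]
socket top [([0.597, -0.007, 0.098], 0.93)]
clip_bar scene [([0.6, 0.086, 0.094], 0.7), ([0.392, -0.005, 0.006], 0.61), ([0.206, 0.304, 0.008], 0.53)]
clip_bar top [([0.201, 0.309, 0.005], 0.96), ([0.597, 0.088, 0.095], 0.9), ([0.443, 0.365, -0.0], 0.68), ([0.39, -0.008, 0.006], 0.57)]
tang scene [([0.597, -0.012, 0.095], 0.93), ([0.158, 0.217, 0.01], 0.83), ([0.488, -0.009, 0.01], 0.51)]
tang top [([0.156, 0.213, 0.006], 0.66), ([0.489, -0.01, 0.006], 0.61), ([0.597, -0.011, 0.096], 0.56)]
collar scene [([0.542, 0.518, 0.004], 0.4)]
collar top [([0.715, -0.229, -0.002], 0.49)]
pin_tip scene []
pin_tip top [([0.479, -0.324, 0.004], 0.72)]
fork scene [([0.444, 0.36, 0.001], 0.66), ([0.371, 0.492, 0.001], 0.43)]
fork top [([0.374, 0.489, 0.001], 0.68), ([0.439, 0.364, -0.0], 0.55)]
crotch scene [([0.375, 0.365, 0.01], 0.7), ([0.31, 0.477, 0.01], 0.55)]
crotch top [([0.306, 0.472, 0.008], 0.52), ([0.377, 0.365, 0.006], 0.45)]
tray scene [([0.484, -0.326, 0.0], 0.88)]
tray top [([0.483, -0.325, 0.002], 0.96)]
```

View pics/top.png

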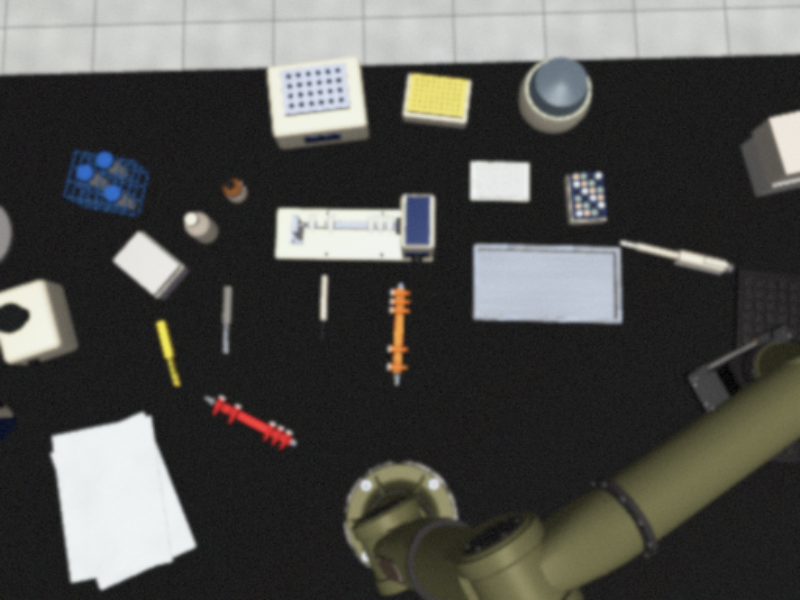

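View pics/scene.png

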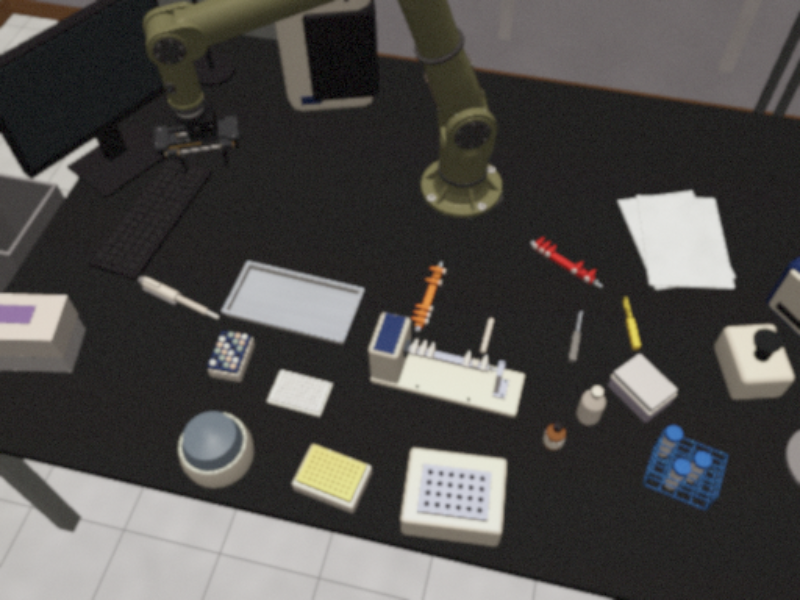

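The top view shows the grey fork at pixel (227,320) with its tines towards −x, and the yellow look-alike at (168,350). The rotator is at (355,232), the tray at (547,283) and the marker at (323,300). The scene view agrees. I'll refine these estimates next.

```bash
cat > m.py <<'E'
from h import *
ref={'rotator':(.604,.085,0),'bore':(.604,.197,.095),'socket':(.597,-.007,.095),'clip_bar':(.6,.087,.095),'tang':(.597,-.012,.095),'fork':(.441,.363,0),'crotch':(.376,.365,.01),'tray':(.484,-.325,0),'collar':(.603,.187,.095),'pin_tip':(.603,.203,.095)}
def avg(l,N=4,r=None,tol=.03):
    r=np.array(r if r is not None else ref[l]);P=[]
    for n in ('scene','top'):
        Q=[]
        for i in range(N):
            snap(n)
            Q+=[d['centre'] for d in models.spot_point(l,n) if np.linalg.norm(np.array(d['centre'])-r)<tol]
        if Q: print(l,n,len(Q),np.round(np.mean(Q,0)*1e3,1),np.round(np.std(Q,0)*1e3,1))
E
python3 - <<'E'
from m import *
for l in ['bore','socket','clip_bar','rotator','fork','crotch']: avg(l,3)
avg('tray',1)
# edges / orientation
for l,n in (('fork','top'),('rotator','top'),('tray','top'),('fork','scene')):
    snap(n)
    for d in models.silhouettes(l,n)[:2]:
        m=d['mask'].astype(np.uint8);v,u=np.nonzero(m)
        z={'fork':.015,'rotator':.016,'tray':.02}[l]
        W=np.array([ray(n,a,b,z)[:2] for a,b in zip(u,v)],np.float32)
        print(l,n,round(d['p'],2),len(u),np.round(W.mean(0),4),cv2.minAreaRect(W), np.round(W.min(0),3),np.round(W.max(0),3))
st()
E
```

```text
bore scene 3 [602.6 197.   92.4] [0.6 0.8 0.9]
bore top 2 [606.4 198.   95.2] [0.5 3.  0.1]
socket scene 3 [596.4  -4.8  95.5] [0.7 0.8 1.4]
socket top 3 [597.9  -8.2  96.6] [1.4 1.5 1.2]
clip_bar scene 3 [603.5  87.4  90.8] [0.5 1.2 1.4]
clip_bar top 3 [596.8  86.3  94.9] [1.5 0.4 1.7]
rotator scene 3 [ 6.001e+02  8.930e+01 -3.000e-01] [1.2 0.5 2.1]
rotator top 3 [6.021e+02 8.370e+01 5.000e-01] [0.6 0.6 1.2]
fork scene 3 [443.8 362.   -0.8] [1.5 0.6 1.5]
fork top 3 [442.1 365.6  -0.7] [0.9 0.9 0.1]
crotch scene 3 [373.5 366.    9.1] [1.9 1.3 1.8]
crotch top 3 [378.2 368.3   7.6] [0.7 0.5 0.6]
tray scene 1 [ 483.2 -326.4   -0.9] [0. 0. 0.]
tray top 1 [ 482.5 -325.4    2.7] [0. 0. 0.]
fork top 0.69 158 [0.3659 0.4855] ((0.3519018590450287, 0.48191115260124207), (0.1320631355047226, 0.021597368642687798), 15.247727394104004) [0.288 0.464] [0.415 0.504]
fork top 0.65 157 [0.4458 0.3578] ((0.434185653924942, 0.35670337080955505), (0.11122709512710571, 0.020179327577352524), 0.6581283211708069) [0.379 0.347] [0.49  0.367]
rotator top 0.59 2926 [0.5999 0.0711] ((0.6139281392097473, 0.08122273534536362), (0.3428817689418793, 0.1459067165851593), 88.60800170898438) [ 0.538 -0.091] [0.684 0.253]Traceback (most recent call last):
  File "<stdin>", line 10, in <module>
  File "h.py", line 11, in ray
    c=vision.calibration(n);Rm=np.array(c['R']);t=np.array(c['t']);o=-Rm.T@t
ValueError: time passes only in moves, steps and waits
```

```bash
cat > plan.py <<'E'
# prints rounded rows from the measured pose to world waypoints (x,y,z mm, yaw of tool x deg), tool kept pointing down
import sys
from h import *
def rows(wps,w,start=None,step=40):
    s=monitor.read_state()
    p=np.array(s['ee_pos'])*1e3; Rm=R.from_quat(s['tcp_rot'])
    if start is not None: p=np.array(start[:3],float); Rm=R.from_euler('z',start[3],degrees=True)*R.from_quat([1,0,0,0])
    out=[]
    for x,y,z,yaw in wps:
        G=R.from_euler('z',yaw,degrees=True)*R.from_quat([1,0,0,0]); g=np.array([x,y,z],float)
        n=max(1,int(np.ceil(np.linalg.norm(g-p)/step)),int(np.ceil((Rm.inv()*G).magnitude()/.12)))
        for i in range(n):
            d=np.round(Rm.inv().apply((g-p)/(n-i)),1); r=np.round((Rm.inv()*G).as_rotvec()/(n-i),3)
            out.append(' '.join(f'{v:g}' for v in [*d,*r,w])); p=p+Rm.apply(d); Rm=Rm*R.from_rotvec(r)
    print(len(out)); print('; '.join(out))
E
python3 -c "
from plan import *
st()
rows([(430,-200,230,90),(500,60,200,130),(443,364,90,178.2)],60)"
```

```text
5.2 [ 0.2814 -0.5859  0.2476] [ 0.975  0.222 -0.     0.   ] F [0.46 0.14 0.52] T [ 0.05  0.04 -0.04] w 0.087
27
27.4 -25.8 1.6 0 0 -0.102 60; 29.8 -22.9 1.6 0 0 -0.102 60; 32 -19.7 1.6 0 0 -0.102 60; 33.9 -16.3 1.6 0 0 -0.102 60; 35.3 -12.8 1.6 0 0 -0.102 60; 36.5 -9.1 1.6 0 0 -0.102 60; 37.2 -5.4 1.6 0 0 -0.102 60; 37.6 -1.6 1.6 0 0 -0.102 60; 37.5 2.3 1.6 0 0 -0.102 60; 37.1 6.1 1.6 0 0 -0.102 60; 36.3 9.8 1.5 0 0 -0.103 60; 37.1 10 4.3 -0 0 -0.1 60; 36 13.7 4.3 -0 0 -0.1 60; 34.4 17.2 4.3 -0 0 -0.1 60; 32.5 20.5 4.3 -0 0 -0.1 60; 30.3 23.7 4.3 -0 0 -0.099 60; 27.8 26.5 4.3 -0 0 -0.1 60; 25.1 29.2 4.2 -0 0 -0.099 60; 29.9 16.9 12.2 -0 0 -0.093 60; 28.3 19.6 12.2 -0 0 -0.094 60; 26.3 22.1 12.2 -0 0 -0.093 60; 24.1 24.5 12.2 -0 0 -0.094 60; 21.7 26.6 12.2 -0 0 -0.093 60; 19.2 28.5 12.3 -0 0 -0.094 60; 16.4 30.2 12.2 -0 0 -0.093 60; 13.5 31.6 12.3 -0 0 -0.094 60; 10.5 32.8 12.2 -0 0 -0.093 60
```

```bash
python3 -m pendant '27.4 -25.8 1.6 0 0 -0.102 60; 29.8 -22.9 1.6 0 0 -0.102 60; 32 -19.7 1.6 0 0 -0.102 60; 33.9 -16.3 1.6 0 0 -0.102 60; 35.3 -12.8 1.6 0 0 -0.102 60; 36.5 -9.1 1.6 0 0 -0.102 60; 37.2 -5.4 1.6 0 0 -0.102 60; 37.6 -1.6 1.6 0 0 -0.102 60; 37.5 2.3 1.6 0 0 -0.102 60; 37.1 6.1 1.6 0 0 -0.102 60; 36.3 9.8 1.5 0 0 -0.103 60; 37.1 10 4.3 0 0 -0.1 60; 36 13.7 4.3 0 0 -0.1 60; 34.4 17.2 4.3 0 0 -0.1 60; 32.5 20.5 4.3 0 0 -0.1 60; 30.3 23.7 4.3 0 0 -0.099 60; 27.8 26.5 4.3 0 0 -0.1 60; 25.1 29.2 4.2 0 0 -0.099 60'
python3 -m pendant '29.9 16.9 12.2 0 0 -0.093 60; 28.3 19.6 12.2 0 0 -0.094 60; 26.3 22.1 12.2 0 0 -0.093 60; 24.1 24.5 12.2 0 0 -0.094 60; 21.7 26.6 12.2 0 0 -0.093 60; 19.2 28.5 12.3 0 0 -0.094 60; 16.4 30.2 12.2 0 0 -0.093 60; 13.5 31.6 12.3 0 0 -0.094 60; 10.5 32.8 12.2 0 0 -0.093 60; 0 0 0 0 0 0 60'
python3 -c "
from plan import *
s=st()
rows([(443,364.5,28,178.2)],50)"
```

```text
t: 6.7
ee_pos: [0.5002, 0.0617, 0.2003]
tcp_rot: [0.421, 0.907, -0.0, 0.001]
wrist_force: [0.7, -0.2, 0.3]
width: 0.0598
t: 7.53
ee_pos: [0.4379, 0.3711, 0.0883]
tcp_rot: [0.01, 1.0, 0.003, -0.003]
wrist_force: [-0.9, -0.0, 0.5]
width: 0.06
7.53 [0.4379 0.3711 0.0883] [ 0.0096  0.9999  0.0025 -0.0026] F [-0.95 -0.02  0.48] T [0.11 0.02 0.04] w 0.06
2
-2.8 -3.4 30.1 0.002 -0.003 0.006 50; -2.7 -3.3 30.1 0.003 -0.002 0.006 50
```

```bash
python3 -m pendant '5 -3.3 30 0.002 -0.002 0.006 50; 5 -3.3 25 0.002 -0.002 0.006 50; 0 0 4.5 0 0 0 40; 0 0 0 0 0 0 30; 0 0 0 0 0 0 10; 0 0 0 0 0 0 10; 0 0 0 0 0 0 10; 0 0 0 0 0 0 10; 0 0 0 0 0 0 10; 0 0 0 0 0 0 10' 60
python3 - <<'E'
from h import *
st();snap('top');a=cv2.resize(snap('top')[170:270,110:260],(750,500),interpolation=cv2.INTER_CUBIC)
cv2.imwrite('pics/g1.png',a)
E
```

```text
t: 8.37
ee_pos: [0.4339, 0.3586, 0.0319]
tcp_rot: [0.022, 1.0, -0.001, 0.003]
wrist_force: [0.9, 0.5, 6.1]
width: 0.0155
8.37 [0.4339 0.3586 0.0319] [ 0.022   0.9998 -0.0012  0.0031] F [0.94 0.46 6.11] T [ 0.21 -0.16  0.  ] w 0.0155
```

View pics/g1.png

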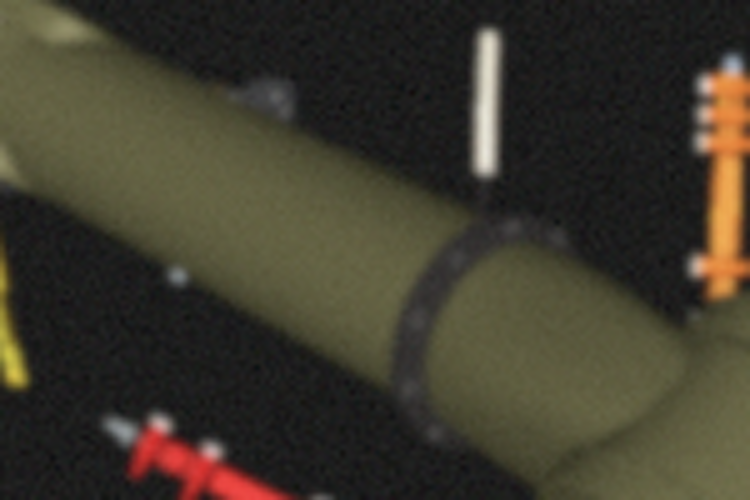

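The arm covers the fork in this crop, but the tine tip shows at (178,275), level with the gripper, and the width of 15.5 mm fits the handle. Lift a little and check the hold.

```bash
python3 -m pendant '0 0 0 0 0 0 10; 0 0 0 0 0 0 10' 60; python3 -m pendant '0 0 -20 0 0 0 10; 0 0 -40 0 0 0 10; 0 0 -40 0 0 0 10; 0 0 -20 0 0 0 10; 0 0 0 0 0 0 10; 0 0 0 0 0 0 10' 60
python3 - <<'E'
from m import *
s=st();p=s['ee_pos']
for l,o in (('fork',(.01,0,-.03)),('crotch',(-.055,0,-.02))): avg(l,3,p+np.array(o),.04)
c=np.array(vision.calibration('scene')['K']);
q=proj('scene',p).astype(int);print(q)
a=snap('scene');a=a[q[1]-60:q[1]+60,q[0]-80:q[0]+80];cv2.imwrite('pics/g2.png',cv2.resize(a,(800,600),interpolation=cv2.INTER_CUBIC))
E
```

```text
t: 8.63
ee_pos: [0.4339, 0.3586, 0.0319]
tcp_rot: [0.022, 1.0, -0.001, 0.003]
wrist_force: [-0.1, 0.2, 6.9]
width: 0.0151
t: 9.13
ee_pos: [0.4329, 0.3581, 0.1513]
tcp_rot: [0.022, 1.0, -0.002, 0.003]
wrist_force: [-0.4, -0.2, -1.5]
width: 0.0153
9.13 [0.4329 0.3581 0.1513] [ 0.0221  0.9997 -0.002   0.003 ] F [-0.41 -0.22 -1.55] T [ 0.16 -0.15 -0.02] w 0.0153
fork scene 2 [441.4 353.8 117.2] [0.5 0.7 2.7]
crotch scene 3 [371.1 361.9 127.9] [0.4 1.3 1.2]
[373 194]
```

View pics/g2.png

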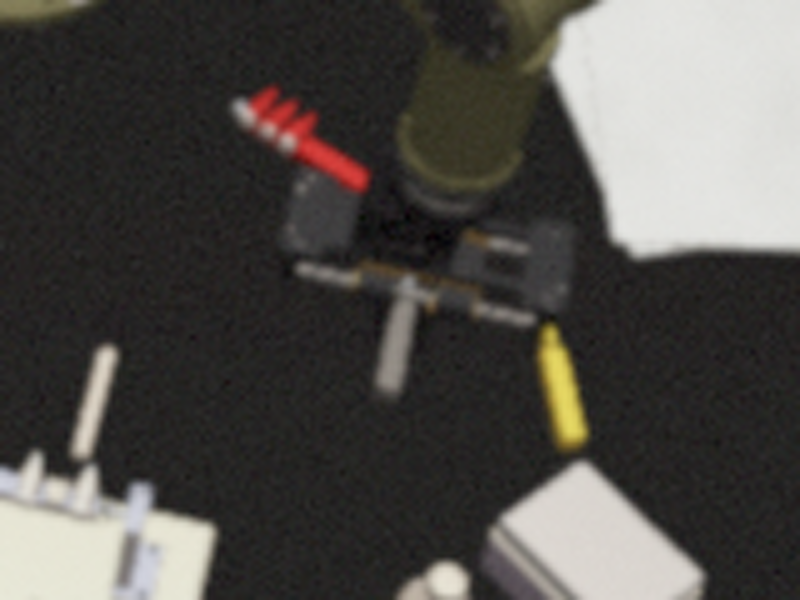

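The scene crop shows the grey key held at (395,340), tines hidden behind the fingers, and the networks agree with where it should be. Now to the back side (+x) of the lug.

```bash
python3 -c "
from plan import *
rows([(450,345,205,178.2),(716,188,205,178.2)],10)
rows([(716,188,119,178.2)],10,start=(716,188,205,178.2),step=30)"
```

```text
10
-9.2 -6.3 -27.2 -0.002 0.002 -0.006 10; -9.2 -6.3 -27.2 -0.002 0.002 -0.006 10; -33.9 -18.6 0 -0 -0 -0 10; -33.8 -18.6 0 -0 -0 -0 10; -33.9 -18.5 0 -0 -0 -0 10; -33.8 -18.6 0 -0 -0 -0 10; -33.9 -18.5 0 -0 -0 -0 10; -33.8 -18.6 0 -0 -0 -0 10; -33.9 -18.5 0 -0 -0 -0 10; -33.8 -18.6 0 -0 -0 -0 10
3
0 0 28.7 0 0 0 10; 0 0 28.7 0 0 0 10; 0 0 28.6 0 0 0 10
```

```bash
python3 -m pendant '-9.2 -6.3 -27.2 -0.002 0.002 -0.006 10; -9.2 -6.3 -27.2 -0.002 0.002 -0.006 10; -33.9 -18.6 0 0 0 0 10; -33.8 -18.6 0 0 0 0 10; -33.9 -18.5 0 0 0 0 10; -33.8 -18.6 0 0 0 0 10; -33.9 -18.5 0 0 0 0 10; -33.8 -18.6 0 0 0 0 10; -33.9 -18.5 0 0 0 0 10; -33.8 -18.6 0 0 0 0 10; 0 0 28 0 0 0 10; 0 0 28 0 0 0 10; 0 0 28 0 0 0 10; 0 0 0 0 0 0 10; 0 0 0 0 0 0 10; 0 0 0 0 0 0 10' 60
python3 - <<'E'
from m import *
s=st();p=s['ee_pos']
avg('crotch',2,p+np.array((-.056,.002,-.022)),.03)
avg('fork',2,p+np.array((.01,0,-.03)),.04)
for l in('bore','collar','pin_tip'): avg(l,2,None,.02)
out=[]
for n in('top','scene'):
    q=proj(n,[.62,.19,.1]).astype(int);a=snap(n)[q[1]-40:q[1]+40,q[0]-40:q[0]+40];out.append(cv2.resize(a,(400,400),interpolation=cv2.INTER_CUBIC));print(n,q)
cv2.imwrite('pics/p1.png',np.hstack(out))
E
```

```text
t: 11.72
ee_pos: [0.7167, 0.1886, 0.1227]
tcp_rot: [0.016, 1.0, 0.0, 0.001]
wrist_force: [0.2, 0.1, -0.5]
width: 0.0154
11.72 [0.7167 0.1886 0.1227] [1.580e-02 9.999e-01 4.000e-04 9.000e-04] F [ 0.2   0.11 -0.53] T [ 0.18 -0.15  0.04] w 0.0154
crotch scene 2 [655.2 191.6  99.8] [0.9 2.1 0.2]
crotch top 2 [659.  191.2  98.8] [0.5 2.3 1.4]
fork scene 1 [725.3 187.   88.3] [0. 0. 0.]
bore scene 2 [601.  197.9  92.2] [1.5 0.5 0.1]
bore top 2 [606.6 198.9  94.4] [1.  0.2 0.6]
top [191 138]
scene [315 238]
```

View pics/p1.png

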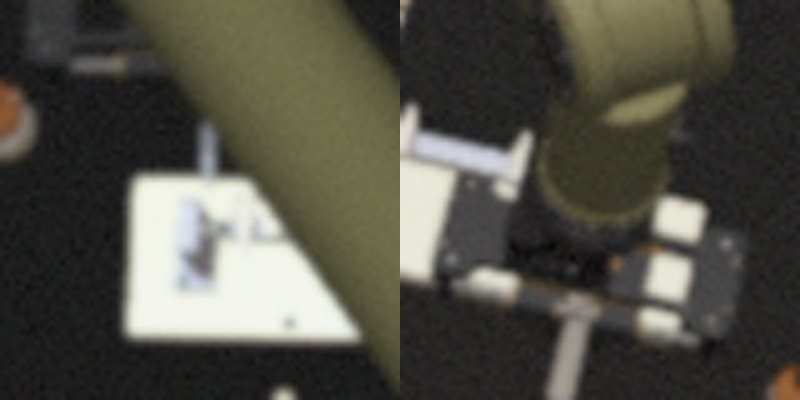

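In the top crop, the blade is at column 208 and the lug's inner edge at column 198. That puts the blade about 6 mm inside the lug face, in line with the gap and the pin at (222,228). Lower about 5 mm, then advance gently.

```bash
python3 -m pendant '0 0 5 0 0 0 10; 5 0 0 0 0 0 10; 5 0 0 0 0 0 10; 0 0 0 0 0 0 10' 60;  python3 -m pendant '4 0 0 0 0 0 10; 4 0 0 0 0 0 10; 0 0 0 0 0 0 10' 60;python3 -m pendant '4 0 0 0 0 0 10; 4 0 0 0 0 0 10;  0 0 0 0 0 0 10' 60
```

```text
t: 14.15
ee_pos: [0.7046, 0.1888, 0.1158]
tcp_rot: [0.015, 1.0, -0.0, -0.001]
wrist_force: [0.1, 0.6, -0.8]
width: 0.0155
t: 14.4
ee_pos: [0.6972, 0.1889, 0.1163]
tcp_rot: [0.016, 1.0, -0.0, -0.0]
wrist_force: [-0.9, 0.3, -1.2]
width: 0.0151
t: 14.65
ee_pos: [0.6892, 0.1891, 0.1161]
tcp_rot: [0.016, 1.0, -0.0, -0.0]
wrist_force: [-0.0, 1.0, -1.2]
width: 0.0153
```

```bash
python3 -c "
from h import *
st()"
```

```text
14.65 [0.6892 0.1891 0.1161] [ 1.560e-02  9.999e-01 -1.000e-04 -3.000e-04] F [-0.    1.04 -1.22] T [ 0.15 -0.14  0.01] w 0.0153
```

```bash
python3 -m pendant '3 0 -1.2 0 0 0 10; 3 0 0 0 0 0 10; 0 0 0 0 0 0 10' 60;  python3 -m pendant '4 0 0 0 0 0 10; 4 0 0 0 0 0 10; 0 0 0 0 0 0 10' 60;python3 -m pendant '4 0 0 0 0 0 10; 4 0 0 0 0 0 10;  0 0 0 0 0 0 10; 0 0 0 0 0 0 10' 60
python3 - <<'E'
from h import *
st()
out=[]
for n in('top','scene'):
    q=proj(n,[.62,.19,.1]).astype(int);a=snap(n)[q[1]-40:q[1]+40,q[0]-40:q[0]+40];out.append(cv2.resize(a,(400,400),interpolation=cv2.INTER_CUBIC));print(n,q)
cv2.imwrite('pics/p2.png',np.hstack(out));st()
E
```

```text
t: 14.9
ee_pos: [0.6835, 0.1893, 0.1174]
tcp_rot: [0.016, 1.0, -0.0, -0.0]
wrist_force: [-0.3, 0.5, -0.3]
width: 0.0152
t: 15.15
ee_pos: [0.6751, 0.1896, 0.1172]
tcp_rot: [0.016, 1.0, -0.0, -0.0]
wrist_force: [-0.9, 1.1, -1.4]
width: 0.015
t: 15.48
ee_pos: [0.6678, 0.1896, 0.1173]
tcp_rot: [0.016, 1.0, -0.0, 0.0]
wrist_force: [0.7, -0.3, -1.4]
width: 0.0157
15.48 [0.6678 0.1896 0.1173] [ 1.570e-02  9.999e-01 -1.000e-04  1.000e-04] F [ 0.73 -0.29 -1.38] T [ 0.05 -0.13  0.02] w 0.0157
top [191 138]
scene [315 238]
15.58 [0.6682 0.1894 0.1173] [ 1.590e-02  9.999e-01 -1.000e-04  1.000e-04] F [-1.03  0.48 -1.32] T [ 0.08 -0.14  0.02] w 0.0152
```

View pics/p2.png

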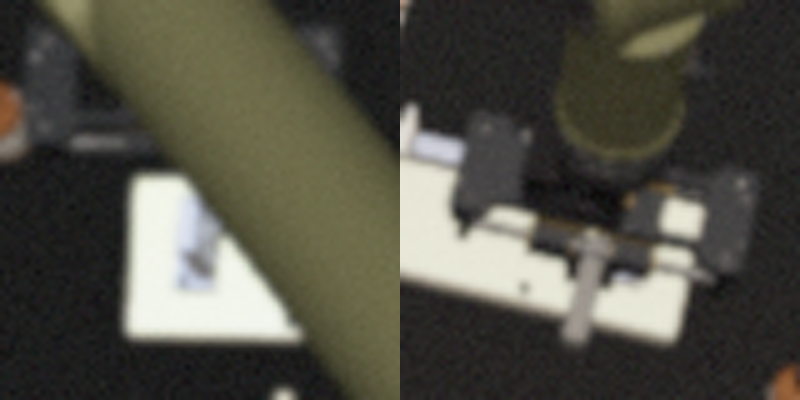

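Top crop: the blade has gone in beside the lug at (205,205), and no force showed on entry. Now push towards −y.

```bash
for i in 1; do python3 -m pendant '0 -1 0 0 0 0 10; 0 -1 0 0 0 0 10; 0 0 0 0 0 0 10' 60; done; python3 -m pendant '0 -0.7 0 0 0 0 10; 0 0 0 0 0 0 10' 60; python3 -m pendant '0 -0.7 0 0 0 0 10; 0 0 0 0 0 0 10' 60; python3 -m pendant '0 -0.7 0 0 0 0 10; 0 0 0 0 0 0 10' 60;  python3 -m pendant '0 -0.7 0 0 0 0 10; 0 0 0 0 0 0 10' 60; python3 -c "
from h import *
st()"
```

```text
t: 15.83
ee_pos: [0.6682, 0.1871, 0.1171]
tcp_rot: [0.016, 1.0, -0.0, 0.0]
wrist_force: [-0.1, -0.4, -0.8]
width: 0.0151
t: 16.0
ee_pos: [0.668, 0.187, 0.1172]
tcp_rot: [0.016, 1.0, 0.0, 0.0]
wrist_force: [0.6, 0.5, -0.1]
width: 0.0155
t: 16.17
ee_pos: [0.6679, 0.1864, 0.1172]
tcp_rot: [0.016, 1.0, 0.0, -0.0]
wrist_force: [-0.1, 0.7, -0.8]
width: 0.0153
t: 16.33
ee_pos: [0.6678, 0.1861, 0.1173]
tcp_rot: [0.016, 1.0, 0.001, 0.0]
wrist_force: [0.0, 2.1, -0.8]
width: 0.0153
t: 16.5
ee_pos: [0.6678, 0.1857, 0.1173]
tcp_rot: [0.016, 1.0, 0.001, 0.0]
wrist_force: [1.3, 3.2, -1.4]
width: 0.0152
16.5 [0.6678 0.1857 0.1173] [1.570e-02 9.999e-01 7.000e-04 1.000e-04] F [ 1.3   3.18 -1.38] T [ 0.92 -0.23 -0.18] w 0.0152
```

```bash
s(){ python3 -c "
from h import *
st()"; }
python3 -m pendant '0 -0.8 0 0 0 0 10; 0 -0.8 0 0 0 0 10; 0 0 0 0 0 0 10' 60 >/dev/null; s
python3 -m pendant '0 -0.8 0 0 0 0 10; 0 -0.8 0 0 0 0 10; 0 0 0 0 0 0 10' 60 >/dev/null; s
python3 -m pendant '0 -0.6 0 0 0 0 10; 0 -0.6 0 0 0 0 10; 0 0 0 0 0 0 10' 60 >/dev/null; s
python3 -m pendant '0 -0.6 0 0 0 0 10; 0 0 0 0 0 0 10' 60 >/dev/null; s
```

```text
16.75 [0.6678 0.184  0.1173] [1.580e-02 9.999e-01 7.000e-04 1.000e-04] F [-0.08  3.6  -0.86] T [ 1.27 -0.23 -0.3 ] w 0.0154
17.0 [0.6677 0.1827 0.1174] [1.570e-02 9.999e-01 9.000e-04 1.000e-04] F [ 0.18  6.15 -1.14] T [ 1.43 -0.28 -0.3 ] w 0.0154
17.25 [0.6676 0.182  0.1174] [1.560e-02 9.999e-01 1.300e-03 1.000e-04] F [-0.46  6.36 -1.33] T [ 1.66 -0.26 -0.36] w 0.0154
17.42 [0.6675 0.1816 0.1175] [1.560e-02 9.999e-01 1.400e-03 1.000e-04] F [ 0.9   7.2  -1.86] T [ 1.61 -0.33 -0.39] w 0.0152
```

```bash
cat > f.py <<'E'
from h import *
import sys
s=monitor.read_state();T=s['wrist_torque'];p=s['ee_pos']
print(round(s['t'],2),'p',np.round(p*1 if hasattr(p,'shape') else np.array(p),4),'F',np.round(s['wrist_force'],2),'T',np.round(T,3),'FyT',round((T[0]-.08)/.24,2),'FyZ',round((.02-T[2])/.064,2))
E
python3 -m pendant '0 -0.6 0 0 0 0 10; 0 0 0 0 0 0 10' 60 >/dev/null; python3 f.py
python3 -m pendant '0 -0.6 0 0 0 0 10; 0 0 0 0 0 0 10' 60 >/dev/null; python3 f.py
python3 -m pendant '0 -0.4 0 0 0 0 10; 0 0 0 0 0 0 10' 60 >/dev/null; python3 f.py
python3 -m pendant '0 0 0 0 0 0 10' 60 >/dev/null; python3 f.py
```

```text
17.58 p [0.6675 0.1813 0.1175] F [ 0.22  6.4  -1.79] T [ 1.698 -0.262 -0.429] FyT 6.74 FyZ 7.02
17.75 p [0.6674 0.1809 0.1175] F [ 0.6   7.41 -0.89] T [ 1.783 -0.272 -0.402] FyT 7.1 FyZ 6.59
17.92 p [0.6674 0.1807 0.1176] F [ 0.7   7.02 -1.59] T [ 1.842 -0.288 -0.412] FyT 7.34 FyZ 6.76
18.0 p [0.6674 0.1808 0.1175] F [ 0.33  7.94 -1.68] T [ 1.833 -0.306 -0.466] FyT 7.3 FyZ 7.6
```

```bash
for k in 1; do
python3 -m pendant '0 -0.5 0 0 0 0 10; 0 0 0 0 0 0 10' 60 >/dev/null; python3 f.py
python3 -m pendant '0 -0.5 0 0 0 0 10; 0 0 0 0 0 0 10' 60 >/dev/null; python3 f.py
python3 -m pendant '0 -0.4 0 0 0 0 10; 0 0 0 0 0 0 10' 60 >/dev/null; python3 f.py
python3 -m pendant '0 0 0 0 0 0 10' 60 >/dev/null; python3 f.py; done
```

```text
18.17 p [0.6674 0.1803 0.1176] F [ 0.4   7.92 -1.84] T [ 1.932 -0.258 -0.465] FyT 7.72 FyZ 7.59
18.33 p [0.6674 0.1801 0.1176] F [ 0.48  8.04 -2.06] T [ 2.023 -0.294 -0.47 ] FyT 8.1 FyZ 7.66
18.5 p [0.6673 0.1798 0.1176] F [ 0.15  7.61 -0.62] T [ 1.985 -0.33  -0.506] FyT 7.94 FyZ 8.22
18.58 p [0.6673 0.1799 0.1176] F [ 0.55  9.19 -1.45] T [ 2.021 -0.279 -0.481] FyT 8.09 FyZ 7.84
```

```bash

python3 -m pendant '0 -0.5 0 0 0 0 10; 0 0 0 0 0 0 10' 60 >/dev/null; python3 f.py
python3 -m pendant '0 -0.3 0 0 0 0 10; 0 0 0 0 0 0 10' 60 >/dev/null; python3 f.py
python3 -m pendant '0 0 0 0 0 0 10' 60 >/dev/null; python3 f.py
python3 -m pendant '0 0 0 0 0 0 10' 60 >/dev/null; python3 f.py
```

```text
18.75 p [0.6673 0.1794 0.1177] F [ 0.16  8.25 -1.36] T [ 2.139 -0.334 -0.49 ] FyT 8.58 FyZ 7.96
18.92 p [0.6673 0.1794 0.1177] F [-0.09  8.02 -0.27] T [ 2.088 -0.24  -0.511] FyT 8.37 FyZ 8.29
19.0 p [0.6673 0.1794 0.1177] F [ 0.28  8.39 -0.43] T [ 2.094 -0.298 -0.487] FyT 8.39 FyZ 7.93
19.08 p [0.6673 0.1794 0.1177] F [ 0.19  7.99 -1.94] T [ 2.066 -0.348 -0.511] FyT 8.27 FyZ 8.3
```

```bash

python3 -m pendant '0 -0.4 0 0 0 0 10; 0 0 0 0 0 0 10' 60 >/dev/null; python3 f.py
python3 -m pendant '0 -0.3 0 0 0 0 10; 0 0 0 0 0 0 10' 60 >/dev/null; python3 f.py
python3 -m pendant '0 0 0 0 0 0 10' 60 >/dev/null; python3 f.py
python3 -m pendant '0 0 0 0 0 0 10' 60 >/dev/null; python3 f.py
```

```text
19.25 p [0.6672 0.1791 0.1177] F [ 0.74  9.19 -1.05] T [ 2.136 -0.334 -0.491] FyT 8.57 FyZ 7.99
19.42 p [0.6672 0.1789 0.1178] F [ 0.19  8.55 -1.74] T [ 2.182 -0.283 -0.52 ] FyT 8.76 FyZ 8.43
19.5 p [0.6672 0.1789 0.1177] F [ 0.6   8.74 -2.21] T [ 2.205 -0.285 -0.513] FyT 8.86 FyZ 8.33
19.58 p [0.6672 0.179  0.1178] F [ 0.79  9.42 -1.25] T [ 2.222 -0.331 -0.547] FyT 8.93 FyZ 8.86
```

```bash

python3 -m pendant '0 0 -0.8 0 0 0 10; 0 0 0 0 0 0 10' 60 >/dev/null; python3 f.py
python3 -m pendant '0 0 -0.8 0 0 0 10; 0 0 0 0 0 0 10' 60 >/dev/null; python3 f.py
python3 -m pendant '0 0 -0.8 0 0 0 10; 0 0 0 0 0 0 10' 60 >/dev/null; python3 f.py
```

```text
19.75 p [0.6672 0.179  0.1186] F [ 0.1   8.56 -2.16] T [ 2.209 -0.31  -0.555] FyT 8.87 FyZ 8.98
19.92 p [0.6673 0.179  0.1195] F [ 0.95  8.87 -1.63] T [ 2.154 -0.308 -0.544] FyT 8.64 FyZ 8.81
20.08 p [0.6673 0.179  0.1203] F [ 1.18  8.86 -1.84] T [ 2.113 -0.251 -0.518] FyT 8.47 FyZ 8.41
```

```bash

python3 -m pendant '0 0 -0.8 0 0 0 10; 0 0 0 0 0 0 10' 60 >/dev/null; python3 f.py
python3 -m pendant '0 -0.1 -0.8 0 0 0 10; 0 0 0 0 0 0 10' 60 >/dev/null; python3 f.py
python3 -m pendant '0 0 -0.8 0 0 0 10; 0 0 0 0 0 0 10' 60 >/dev/null; python3 f.py
```

```text
20.25 p [0.6673 0.179  0.1211] F [ 0.56  8.32 -1.23] T [ 2.192 -0.333 -0.527] FyT 8.8 FyZ 8.55
20.42 p [0.6672 0.1789 0.1219] F [ 0.32  8.8  -1.22] T [ 2.15  -0.336 -0.521] FyT 8.63 FyZ 8.45
20.58 p [0.6672 0.1789 0.1227] F [ 0.57  9.1  -2.02] T [ 2.176 -0.292 -0.549] FyT 8.73 FyZ 8.89
```

```bash

python3 -m pendant '0 0 -1 0 0 0 10; 0 0 -1 0 0 0 10; 0 0 -1 0 0 0 10; 0 0 0 0 0 0 10' 60 >/dev/null; python3 f.py
python3 -m pendant '0 -0.1 -1 0 0 0 10; 0 0 -1 0 0 0 10;  0 0 -1 0 0 0 10; 0 0 0 0 0 0 10' 60 >/dev/null; python3 f.py
python3 -m pendant '0 -0.1 -1 0 0 0 10; 0 0 -1 0 0 0 10; 0 0 -1 0 0 0 10; 0 0 -1 0 0 0 10; 0 0 0 0 0 0 10' 60 >/dev/null; python3 f.py
python3 - <<'E'
from h import *
out=[]
for n in('top','scene'):
    q=proj(n,[.61,.17,.1]).astype(int);a=snap(n)[q[1]-40:q[1]+40,q[0]-40:q[0]+40];out.append(cv2.resize(a,(400,400),interpolation=cv2.INTER_CUBIC))
cv2.imwrite('pics/p3.png',np.hstack(out))
E
python3 f.py
```

```text
20.92 p [0.6673 0.179  0.1258] F [-0.53  9.21 -1.7 ] T [ 2.233 -0.317 -0.54 ] FyT 8.97 FyZ 8.75
21.25 p [0.6673 0.1788 0.1288] F [ 0.31  9.76 -0.65] T [ 2.222 -0.301 -0.55 ] FyT 8.92 FyZ 8.91
21.67 p [0.6673 0.1788 0.1328] F [ 0.2   9.84 -2.26] T [ 2.251 -0.286 -0.517] FyT 9.05 FyZ 8.4
21.77 p [0.6672 0.1787 0.1327] F [-0.09  9.14 -1.01] T [ 2.163 -0.295 -0.557] FyT 8.68 FyZ 9.01
```

View pics/p3.png

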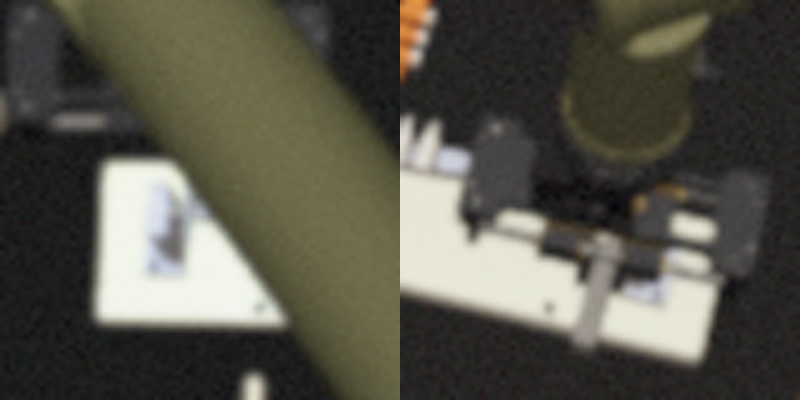

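Contact has been kept at 9 N over a 15 mm lift and Fz shows no jam. In the top crop, the light patch at (195,205), beside the lug at (165,230), fits the key's blade. Now let the pin spring out over the lug.

```bash

python3 -m pendant '0 0 -1 0 0 0 10; 0 1 0 0 0 0 10; 0 1 0 0 0 0 10; 0 1 0 0 0 0 10; 0 1 0 0 0 0 10; 0 0 0 0 0 0 10' 60 >/dev/null; python3 f.py
python3 -m pendant '0 1 0 0 0 0 10; 0 1 0 0 0 0 10; 0 1 0 0 0 0 10; 0 1 0 0 0 0 10; 0 0 0 0 0 0 10' 60 >/dev/null; python3 f.py
python3 -m pendant '0 1 0 0 0 0 10; 0 1 0 0 0 0 10; 0 1 0 0 0 0 10; 0 0 0 0 0 0 10' 60 >/dev/null; python3 f.py
```

```text
22.27 p [0.6673 0.1814 0.1333] F [ 0.56  6.59 -1.72] T [ 1.724 -0.245 -0.349] FyT 6.85 FyZ 5.76
22.68 p [0.6676 0.1839 0.1331] F [-0.33  5.22 -2.02] T [ 1.249 -0.216 -0.265] FyT 4.87 FyZ 4.45
23.02 p [0.6679 0.1856 0.1329] F [-0.08  3.58 -1.39] T [ 0.867 -0.236 -0.209] FyT 3.28 FyZ 3.58
```

```bash

python3 -m pendant '0 1 0 0 0 0 10; 0 1 0 0 0 0 10; 0 0 0 0 0 0 10' 60 >/dev/null; python3 f.py
python3 -m pendant '0 0.8 0 0 0 0 10; 0 0 0 0 0 0 10' 60 >/dev/null; python3 f.py
python3 -m pendant '0 0 1.5 0 0 0 10; 0 0 1.5 0 0 0 10; 0 0 0 0 0 0 10' 60 >/dev/null; python3 f.py
python3 -m pendant '0 0 1 0 0 0 10; 0 0 0 0 0 0 10; 0 0 0 0 0 0 10' 60 >/dev/null; python3 f.py
python3 -m pendant '0 0 1 0 0 0 10; 0 0 0 0 0 0 10; 0 0 0 0 0 0 10' 60 >/dev/null; python3 f.py
```

```text
23.27 p [0.6681 0.1865 0.1327] F [ 0.56  0.22 -1.74] T [ 0.243 -0.209 -0.021] FyT 0.68 FyZ 0.63
23.43 p [0.6681 0.1874 0.1327] F [-0.31 -0.39 -1.45] T [-0.017 -0.195  0.055] FyT -0.4 FyZ -0.55
23.68 p [0.6679 0.1883 0.1296] F [ 0.88  0.32 -1.33] T [ 0.105 -0.147  0.016] FyT 0.1 FyZ 0.06
23.93 p [0.668  0.1889 0.1291] F [-0.09  0.29 -0.51] T [ 0.14  -0.119  0.021] FyT 0.25 FyZ -0.01
24.18 p [0.668  0.1888 0.128 ] F [-0.32  0.64 -0.85] T [ 0.031 -0.155  0.034] FyT -0.2 FyZ -0.22
```

The load came off (Ty −0.21 → −0.13): the pin rests on the lug top. Draw the key straight out to +x.

```bash

python3 -m pendant '-2 0 0 0 0 0 10; -3 0 0 0 0 0 10; -4 0 0 0 0 0 10; 0 0 0 0 0 0 10' 60 >/dev/null; python3 f.py
python3 -m pendant '-5 0 0 0 0 0 10; -5 0 0 0 0 0 10; -5 0 0 0 0 0 10; 0 0 0 0 0 0 10' 60 >/dev/null; python3 f.py
python3 -m pendant '-10 0 0 0 0 0 10; -15 0 0 0 0 0 10; -15 0 -10 0 0 0 10; 0 0 -30 0 0 0 10; 0 0 -40 0 0 0 10; 0 0 0 0 0 0 10;0 0 0 0 0 0 10' 60 
python3 - <<'E'
from m import *
for l in('bore','tang','clip_bar','collar','pin_tip'): avg(l,1,None,.03)
from plan import *
rows([(434,358.5,205,178.2)],10)
rows([(434,358.5,34,178.2)],10,start=(434,358.5,205,178.2))
out=[]
for n in('top','scene'):
    q=proj(n,[.60,.10,.1]).astype(int);a=snap(n)[q[1]-40:q[1]+40,q[0]-40:q[0]+40];out.append(cv2.resize(a,(400,400),interpolation=cv2.INTER_CUBIC))
cv2.imwrite('pics/p4.png',np.hstack(out))
E
```

```text
24.52 p [0.678  0.1881 0.128 ] F [ 0.28 -0.18 -0.81] T [ 0.118 -0.14   0.04 ] FyT 0.16 FyZ -0.32
24.85 p [0.6932 0.1875 0.1278] F [-0.19 -0.54 -0.83] T [ 0.041 -0.151 -0.033] FyT -0.16 FyZ 0.82
t: 25.43
ee_pos: [0.7333, 0.1879, 0.2117]
tcp_rot: [0.016, 1.0, 0.001, 0.003]
wrist_force: [0.5, -0.4, -0.6]
width: 0.0157
bore scene 1 [602.  196.2  93.8] [0. 0. 0.]
tang scene 1 [596.6 -11.6  95. ] [0. 0. 0.]
clip_bar scene 1 [603.9  85.8  97.5] [0. 0. 0.]
9
33.7 18 0.3 -0 -0 -0 10; 33.7 18 0.3 -0 -0 -0 10; 33.7 18 0.3 -0 -0 -0 10; 33.7 18 0.3 -0 -0 -0 10; 33.7 18.1 0.4 -0 -0 -0 10; 33.7 18 0.3 -0 -0 -0 10; 33.7 18.1 0.4 -0 -0 -0 10; 33.7 18 0.3 -0 -0 -0 10; 33.7 18.1 0.4 -0 -0 -0 10
5
0 0 34.2 0 0 0 10; 0 0 34.2 0 0 0 10; 0 0 34.2 0 0 0 10; 0 0 34.2 0 0 0 10; 0 0 34.2 0 0 0 10
```

View pics/p4.png

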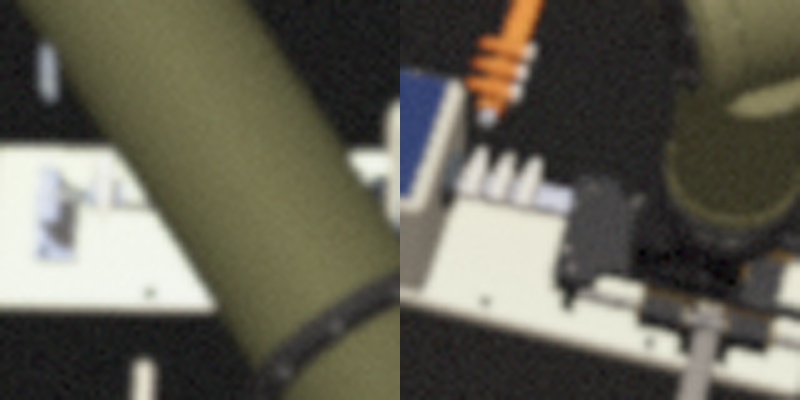

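Top crop: the pin now reaches over the lug top at about (65,190), and the collar and bar are at (100,190). Carry the key back to its place.

```bash

python3 -m pendant '33.7 18 0.3 0 0 0 10; 33.7 18 0.3 0 0 0 10; 33.7 18 0.3 0 0 0 10; 33.7 18 0.3 0 0 0 10; 33.7 18.1 0.4 0 0 0 10; 33.7 18 0.3 0 0 0 10; 33.7 18.1 0.4 0 0 0 10; 33.7 18 0.3 0 0 0 10; 33.7 18.1 0.4 0 0 0 10; 0 0 36 0 0 0 10; 0 0 36 0 0 0 10; 0 0 36 0 0 0 10; 0 0 36 0 0 0 10; 0 0 22 0 0 0 10; 0 0 0 0 0 0 10; 0 0 0 0 0 0 10' 60 
python3 -m pendant '0 0 2 0 0 0 10; 0 0 0 0 0 0 10' 60 >/dev/null; python3 f.py
```

```text
t: 27.87
ee_pos: [0.4334, 0.3584, 0.0387]
tcp_rot: [0.016, 1.0, -0.0, -0.001]
wrist_force: [0.3, 0.5, 0.2]
width: 0.0156
28.03 p [0.4351 0.3596 0.0389] F [-0.28  0.28 -0.55] T [ 0.119 -0.136  0.035] FyT 0.16 FyZ -0.23
```

```bash

python3 -m pendant '0 0 0 0 0 0 10; 0 0 2 0 0 0 10; 0 0 0 0 0 0 10' 60 >/dev/null; python3 f.py
python3 -m pendant '0 0 2 0 0 0 10; 0 0 0 0 0 0 10' 60 >/dev/null; python3 f.py
python3 -m pendant '0 0 1 0 0 0 10; 0 0 0 0 0 0 10' 60 >/dev/null; python3 f.py
```

```text
28.28 p [0.4344 0.3586 0.0356] F [ 0.55 -0.13 -1.46] T [ 0.087 -0.138  0.046] FyT 0.03 FyZ -0.4
28.45 p [0.434  0.3584 0.0328] F [-0.01  0.3  -0.82] T [ 0.117 -0.181  0.007] FyT 0.15 FyZ 0.2
28.62 p [0.434  0.3585 0.032 ] F [-0.09 -0.4   0.6 ] T [ 0.038 -0.155 -0.033] FyT -0.18 FyZ 0.83
```

```bash

python3 -m pendant '0 0 0.3 0 0 0 22; 0 0 0 0 0 0 30; 0 0 0 0 0 0 45; 0 0 0 0 0 0 50; 0 0 -10 0 0 0 50; 0 0 -40 0 0 0 60; 0 0 -40 0 0 0 60; 0 0 -40 0 0 0 60; 0 0 -30 0 0 0 60; 0 0 0 0 0 0 60; 0 0 0 0 0 0 60' 60 
python3 - <<'E'
from plan import *
s=st()
rows([(601,86.5,200,88.2),(601,86.5,135,88.2)],60)
snap('scene');print([(np.round(d['centre'],3),round(d['p'],2)) for d in models.spot_point('fork','scene')])
E
```

```text
t: 29.53
ee_pos: [0.4348, 0.3595, 0.1943]
tcp_rot: [0.016, 1.0, 0.001, 0.002]
wrist_force: [-0.7, 0.1, -1.2]
width: 0.0597
29.53 [0.4348 0.3595 0.1943] [0.0159 0.9999 0.001  0.0021] F [-0.69  0.08 -1.22] T [ 0.11 -0.13 -0.04] w 0.0597
16
-12.5 -19.1 -0.4 0 0 0.112 60; -14.5 -17.6 -0.4 0 0 0.112 60; -16.4 -15.9 -0.4 0 0 0.112 60; -18.1 -13.9 -0.4 0 0 0.112 60; -19.5 -11.8 -0.4 0 0 0.112 60; -20.7 -9.6 -0.4 0.001 0 0.112 60; -21.7 -7.2 -0.4 0 0 0.112 60; -22.3 -4.7 -0.4 0.001 0 0.112 60; -22.7 -2.2 -0.4 0 0 0.112 60; -22.8 0.4 -0.4 0.001 0 0.112 60; -22.7 2.9 -0.4 0 0 0.113 60; -22.2 5.5 -0.3 0.001 0 0.112 60; -21.4 7.9 -0.4 0.001 0 0.113 60; -20.5 10.3 -0.3 0 0 0.112 60; 0 -0 32.5 0 0 0 60; 0.1 -0 32.5 0 0 0 60
[(array([0.44 , 0.358, 0.   ]), 0.64), (array([ 0.37,  0.49, -0.  ]), 0.57), (array([ 0.538, -0.598, -0.002]), 0.24)]
```

```bash

python3 -m pendant '-12.5 -19.1 -0.4 0 0 0.112 60; -14.5 -17.6 -0.4 0 0 0.112 60; -16.4 -15.9 -0.4 0 0 0.112 60; -18.1 -13.9 -0.4 0 0 0.112 60; -19.5 -11.8 -0.4 0 0 0.112 60; -20.7 -9.6 -0.4 0.001 0 0.112 60; -21.7 -7.2 -0.4 0 0 0.112 60; -22.3 -4.7 -0.4 0.001 0 0.112 60; -22.7 -2.2 -0.4 0 0 0.112 60; -22.8 0.4 -0.4 0.001 0 0.112 60; -22.7 2.9 -0.4 0 0 0.113 60; -22.2 5.5 -0.3 0.001 0 0.112 60; -21.4 7.9 -0.4 0.001 0 0.113 60; -20.5 10.3 -0.3 0 0 0.112 60; 0 0 25 0 0 0 60; 0 0 25 0 0 0 60; 0 0 0 0 0 0 60; 0 0 0 0 0 0 60' 15 
python3 - <<'E'
from m import *
s=st();print(np.degrees(2*np.arctan2(s['tcp_rot'][1],s['tcp_rot'][0])))
for l in('tang','clip_bar','collar','pin_tip'): avg(l,1,None,.03)
out=[]
for n in('top','scene'):
    q=proj(n,[.60,.10,.1]).astype(int);a=snap(n)[q[1]-40:q[1]+40,q[0]-40:q[0]+40];out.append(cv2.resize(a,(400,400),interpolation=cv2.INTER_CUBIC))
cv2.imwrite('pics/p5.png',np.hstack(out))
E
```

```text
t: 31.13
ee_pos: [0.5979, 0.0852, 0.1445]
tcp_rot: [0.718, 0.696, -0.005, -0.003]
wrist_force: [-0.0, -0.2, -0.5]
width: 0.0599
31.13 [0.5979 0.0852 0.1445] [ 0.7178  0.6963 -0.0046 -0.0027] F [-0.02 -0.2  -0.52] T [ 0.05 -0.12 -0.01] w 0.0599
88.25855877889921
tang scene 2 [597.7  -9.   95.4] [0.2 2.8 0.9]
tang top 2 [596.9 -10.6  96.2] [2.5 3.2 0.5]
clip_bar scene 1 [601.2  88.1  96.7] [0. 0. 0.]
```

View pics/p5.png

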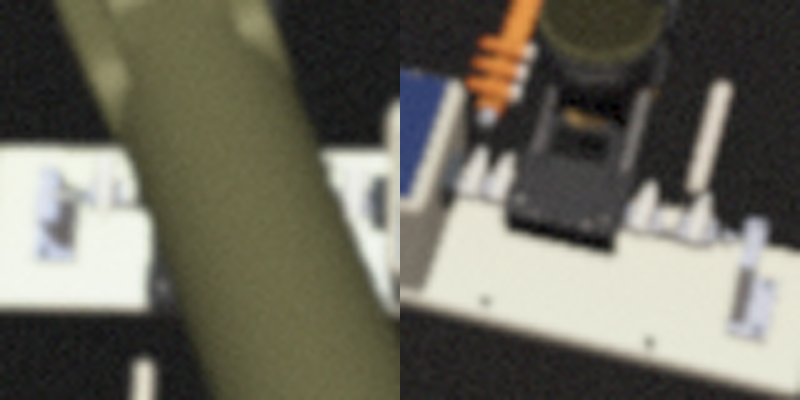

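Scene crop: the jaws straddle the bar's bare middle between the clips, and the pin reaches the lug top at (740,235). Go down and grip.

```bash

python3 -m pendant '1 2.5 12 0 0 0 60; 0 0 8 0 0 0 50; 0 0 5 0 0 0 40; 0 0 0 0 0 0 30; 0 0 0 0 0 0 22' 8; python3 f.py
python3 -m pendant '0 0 0 0 0 0 18; 0 0 0 0 0 0 16; 0 0 0 0 0 0 14; 0 0 0 0 0 0 10; 0 0 0 0 0 0 10; 0 0 0 0 0 0 10' 8;python3 f.py
python3 -m pendant '0 0 0 0 0 0 10;0 0 0 0 0 0 10; 0 0 0 0 0 0 10' 40;python3 f.py
```

```text
t: 32.45
ee_pos: [0.6019, 0.0862, 0.1212]
tcp_rot: [0.718, 0.696, -0.003, -0.001]
wrist_force: [-0.5, 0.2, -0.3]
width: 0.0412
32.45 p [0.6019 0.0862 0.1212] F [-0.55  0.17 -0.26] T [-0.039 -0.071  0.024] FyT -0.5 FyZ -0.06
t: 32.95
ee_pos: [0.6026, 0.0863, 0.1225]
tcp_rot: [0.718, 0.696, -0.002, -0.0]
wrist_force: [-1.0, -0.5, 2.5]
width: 0.0159
32.95 p [0.6026 0.0863 0.1225] F [-1.03 -0.47  2.55] T [-0.018 -0.067 -0.096] FyT -0.41 FyZ 1.81
t: 33.2
ee_pos: [0.6026, 0.0863, 0.1225]
tcp_rot: [0.718, 0.696, -0.002, -0.0]
wrist_force: [-0.1, -0.5, 2.4]
width: 0.0153
33.2 p [0.6026 0.0863 0.1225] F [-0.13 -0.49  2.36] T [ 0.006  0.037 -0.089] FyT -0.31 FyZ 1.7
```

```bash

python3 -m pendant '0 0 -1 0 0.01 0 10; 0 0 -1.2 0 0.012 0 10; 0 0 0 0 0 0 10' 40 >/dev/null;python3 f.py
python3 -m pendant '0 0 -1.2 0 0.012 0 10; 0 0 -1.2 0 0.012 0 10; 0 0 -1.2 0 0.012 0 10; 0 0 0 0 0 0 10' 40 >/dev/null ;python3 f.py
python3 -m pendant '1 0 0 0 0 0 10; 1 0 0 0 0 0 10; 1 0 0 0 0 0 10; 0 0 0 0 0 0 10' 40 >/dev/null ;python3 f.py
```

```text
33.45 p [0.6024 0.0855 0.1242] F [ 0.41 -0.4  -1.31] T [-0.057 -0.15   0.035] FyT -0.57 FyZ -0.23
33.78 p [0.6026 0.0852 0.128 ] F [ 0.24 -0.35 -1.53] T [-0.125 -0.062  0.019] FyT -0.85 FyZ 0.01
34.12 p [0.6024 0.0898 0.1281] F [ 0.46  0.17 -1.53] T [-0.096 -0.091  0.019] FyT -0.73 FyZ 0.02
```

```bash

python3 -m pendant '1.5 0 -0.1 0 0 0 10; 1.5 0 -0.1 0 0 0 10; 1.5 0 -0.1 0 0 0 10; 0 0 0 0 0 0 10' 40 >/dev/null ;python3 f.py
python3 -m pendant '2 0 -0.1 0 0 0 10; 2 0 -0.1 0 0 0 10; 2 0 -0.1 0 0 0 10; 0 0 0 0 0 0 10' 40 >/dev/null ;python3 f.py
python3 -m pendant '1.5 0 -1 0 0 0 10; 0 0 -2 0 0 0 10; 0 0 -2 0 0 0 10; 0 0 0 0 0 0 10' 40 >/dev/null ;python3 f.py
```

```text
34.45 p [0.6026 0.0943 0.1287] F [-0.01  0.01 -2.34] T [-0.187 -0.088  0.025] FyT -1.11 FyZ -0.08
34.78 p [0.6028 0.1004 0.1294] F [-0.15  0.52 -1.76] T [-0.059 -0.078 -0.031] FyT -0.58 FyZ 0.79
35.12 p [0.6033 0.1007 0.135 ] F [ 0.14 -0.1  -2.18] T [-0.135 -0.109  0.015] FyT -0.9 FyZ 0.08
```

The tang is free: 15 mm drawn, then lifted with no reaction. Carry the bar to the tray.

```bash
python3 -c "
from plan import *
rows([(603,100,220,88.2),(484,-329,220,89.2)],10)
rows([(484,-329,65,89.2)],10,start=(484,-329,220,89.2))"
```

```text
15
1.3 -0.2 -28.3 -0.001 -0.019 0 10; 0.8 -0.2 -28.3 -0.001 -0.018 0 10; 0.3 -0.1 -28.4 -0.001 -0.019 0 10; -36 -8.8 0 -0 0 -0.001 10; -36 -8.8 0 -0 0 -0.001 10; -36 -8.9 0 -0 0 -0.002 10; -36 -8.9 0 -0 0 -0.001 10; -36 -9 0 -0 0 -0.002 10; -36 -9 0 -0 0 -0.001 10; -36 -9.1 0 -0 0 -0.002 10; -36 -9.2 0.1 -0 0 -0.001 10; -35.9 -9.2 0 -0 0 -0.002 10; -35.9 -9.3 0.1 -0 0 -0.001 10; -36 -9.3 0 -0 0 -0.002 10; -35.9 -9.3 0.1 -0 0 -0.001 10
4
0 0 38.8 0 0 0 10; 0 0 38.7 0 0 0 10; 0 0 38.8 0 0 0 10; 0 0 38.7 0 0 0 10
```

```bash

python3 -m pendant '1.3 -0.2 -15 -0.001 -0.019 0 10; 0.8 -0.2 -28.3 -0.001 -0.018 0 10; 0.3 -0.1 -28.4 -0.001 -0.019 0 10; 0 0 -13 0 0 0 10; -18 -4.4 0 0 0 -0.001 10; -30 -7.5 0 0 0 -0.001 10; -36 -8.9 0 0 0 -0.002 10; -36 -8.9 0 0 0 -0.001 10; -36 -9 0 0 0 -0.002 10; -36 -9 0 0 0 -0.001 10; -36 -9.1 0 0 0 -0.002 10; -36 -9.2 0.1 0 0 -0.001 10; -36 -9.2 0 0 0 -0.002 10; -36 -9.3 0.1 0 0 -0.001 10; -36 -9.3 0 0 0 -0.002 10; -36 -9.3 0.1 0 0 -0.001 10; -36 -9.3 0 0 0 0 10; -24 -5.5 0 0 0 0 10' 50 
python3 -m pendant '0 0 20 0 -0.02 0 10; 0 0 35 0 -0.03 0 10; 0 0 35 0 0 0 10; 0 0 30 0 0 0 10; 0 0 20 0 0 0 10; 0 0 0 0 0 0 10; 0 0 0 0 0 0 10; 0 0 0 0 0 0 10' 50
python3 - <<'E'
from m import *
s=st();print('tool x',np.round(R.from_quat(s['tcp_rot']).as_matrix(),3).tolist());p=np.array(s['ee_pos'])
for l,o in(('clip_bar',(0,0,-.02)),('tang',(0,-.1,-.02)),('pin_tip',(0,.116,-.02)),('collar',(0,.1,-.02))): avg(l,2,p+np.array(o),.035)
avg('tray',1)
out=[]
for n in('top','scene'):
    q=proj(n,[.484,-.33,.03]).astype(int);a=snap(n)[max(0,q[1]-60):q[1]+60,q[0]-60:q[0]+60];out.append(cv2.resize(a,(400,400),interpolation=cv2.INTER_CUBIC))
cv2.imwrite('pics/p6.png',np.hstack(out))
E
```

```text
t: 36.62
ee_pos: [0.4719, -0.3692, 0.2186]
tcp_rot: [0.714, 0.7, -0.001, -0.0]
wrist_force: [-0.2, -0.0, -1.4]
width: 0.0152
t: 37.28
ee_pos: [0.4752, -0.3701, 0.0807]
tcp_rot: [0.712, 0.702, -0.018, 0.018]
wrist_force: [0.9, 0.4, -1.6]
width: 0.0151
37.28 [ 0.4752 -0.3701  0.0807] [ 0.7119  0.7018 -0.0181  0.0184] F [ 0.9   0.39 -1.59] T [ 0.07 -0.15  0.  ] w 0.0151
tool x [[0.014, 1.0, 0.0], [0.999, -0.014, -0.052], [-0.052, 0.001, -0.999]]
clip_bar scene 2 [ 477.2 -370.8   55.7] [0.8 0.2 3.1]
clip_bar top 2 [ 469.8 -371.3   60. ] [2.5 1.  0.2]
tang scene 1 [ 472.7 -471.9   55.2] [0. 0. 0.]
tray scene 1 [ 481.2 -326.5    0.6] [0. 0. 0.]
tray top 1 [ 480.7 -325.9    3.9] [0. 0. 0.]
```

View pics/p6.png

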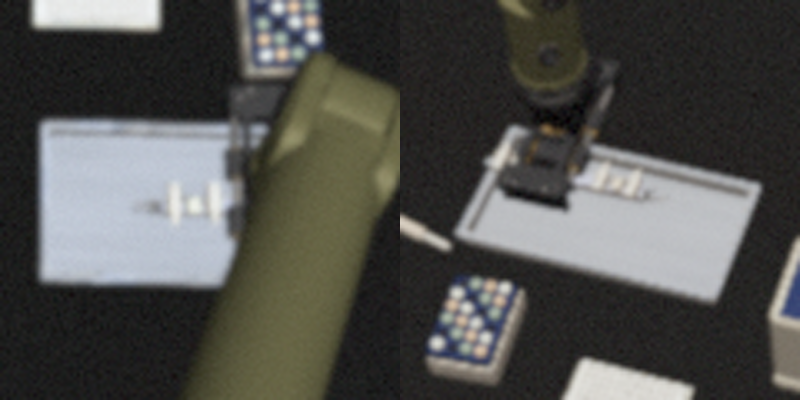

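I drew too many rows, so the bar is about 38 mm short in y. In the top crop its pin is at (150,207) with the bar level over the tray. Shift it and lower.

```bash

python3 -m pendant '15 3 0 0 0 0 10; 23 3 0 0 0 0 10; 0 0 20 0 0 0 10; 0 0 15 0 0 0 10; 0 0 5 0 0 0 10; 0 0 0 0 0 0 10; 0 0 0 0 0 0 10' 50; python3 f.py
python3 -m pendant '0 0 1.5 0 0 0 10; 0 0 0 0 0 0 10' 50 >/dev/null;python3 f.py
python3 -m pendant '0 0 1 0 0 0 10; 0 0 0 0 0 0 10' 50 >/dev/null;python3 f.py
python3 -m pendant '0 0 1 0 0 0 10; 0 0 0 0 0 0 10' 50 >/dev/null;python3 f.py
```

```text
t: 39.77
ee_pos: [0.4808, -0.334, 0.0377]
tcp_rot: [0.712, 0.702, -0.018, 0.017]
wrist_force: [0.2, -0.6, -2.1]
width: 0.0151
39.77 p [ 0.4808 -0.334   0.0377] F [ 0.19 -0.6  -2.13] T [ 0.083 -0.09   0.065] FyT 0.01 FyZ -0.7
39.93 p [ 0.4813 -0.3343  0.0368] F [-0.04 -0.77 -1.71] T [ 0.104 -0.115  0.004] FyT 0.1 FyZ 0.25
40.1 p [ 0.481  -0.334   0.0354] F [ 0.54 -0.14 -0.89] T [ 0.041 -0.057  0.039] FyT -0.16 FyZ -0.3
40.27 p [ 0.4807 -0.3339  0.034 ] F [-0.32 -0.39 -2.18] T [ 0.067 -0.12  -0.009] FyT -0.05 FyZ 0.45
```

```bash

for i in 1; do
python3 -m pendant '0 0 0.8 0 0 0 10; 0 0 0 0 0 0 10' 50 >/dev/null;python3 f.py
python3 -m pendant '0 0 0.8 0 0 0 10; 0 0 0 0 0 0 10' 50 >/dev/null;python3 f.py
python3 -m pendant '0 0 0.8 0 0 0 10; 0 0 0 0 0 0 10' 50 >/dev/null;python3 f.py
done
```

```text
40.43 p [ 0.4808 -0.3339  0.0332] F [-0.25  0.71 -1.39] T [ 0.031 -0.094  0.048] FyT -0.21 FyZ -0.44
40.6 p [ 0.4809 -0.3339  0.033 ] F [-2.13  1.58  4.36] T [0.249 0.309 0.004] FyT 0.7 FyZ 0.25
40.77 p [ 0.4809 -0.3339  0.033 ] F [-3.95  3.23  9.31] T [ 0.534  0.827 -0.103] FyT 1.89 FyZ 1.92
```

Contact at z = 33.0, as predicted (32.8). Ease off and release.

```bash

python3 -m pendant '0 0 -1.4 0 0 0 10; 0 0 0 0 0 0 10; 0 0 0 0 0 0 18; 0 0 0 0 0 0 24; 0 0 0 0 0 0 32; 0 0 0 0 0 0 40; 0 0 0 0 0 0 45' 20;python3 f.py
python3 -m pendant '0 0 -8 0 0 0 45; 0 0 -20 0 0 0 45; 0 0 -38 0 0 0 45; 0 0 -38 0 0 0 60; 0 0 -38 0 0 0 60; 0 0 -38 0 0 0 60; -30 -20 0 0 0 0 60; -40 -10 0 0 0 0 60; -40 0 0 0 0 0 60; -40 0 0 0 0 0 60; 0 0 0 0 0 0 60; 0 0 0 0 0 0 60'
python3 - <<'E'
from m import *
avg('clip_bar',1,(.481,-.33,.01),.04);avg('tang',1,(.481,-.43,.01),.04);avg('pin_tip',1,(.481,-.216,.01),.04);avg('fork',1,(.441,.36,0));avg('tray',1)
A=cv2.resize(snap('top')[100:230,100:440],(800,306),interpolation=cv2.INTER_CUBIC)
B=cv2.resize(snap('scene')[130:290,120:400],(510,291),interpolation=cv2.INTER_CUBIC);B=cv2.copyMakeBorder(B,0,0,0,290,cv2.BORDER_CONSTANT)
cv2.imwrite('pics/p7.png',np.vstack([A,B]))
E
```

```text
t: 41.35
ee_pos: [0.4808, -0.3339, 0.0329]
tcp_rot: [0.712, 0.702, -0.018, 0.017]
wrist_force: [-0.5, -0.6, 0.3]
width: 0.0368
41.35 p [ 0.4808 -0.3339  0.0329] F [-0.46 -0.59  0.33] T [ 0.051 -0.142 -0.023] FyT -0.12 FyZ 0.67
t: 42.35
ee_pos: [0.4473, -0.4769, 0.2201]
tcp_rot: [0.714, 0.7, -0.019, 0.017]
wrist_force: [0.1, 0.5, -1.0]
width: 0.0601
clip_bar scene 1 [ 478.9 -334.1    8.9] [0. 0. 0.]
tang scene 1 [ 477.8 -433.4    7.4] [0. 0. 0.]
tang top 1 [ 477.2 -435.    11.4] [0. 0. 0.]
fork scene 1 [441.8 355.7  -1.1] [0. 0. 0.]
fork top 1 [444.  358.3  -1.7] [0. 0. 0.]
tray scene 1 [ 480.9 -327.     1.7] [0. 0. 0.]
tray top 1 [ 482.1 -324.5    5.5] [0. 0. 0.]
```

View pics/p7.png

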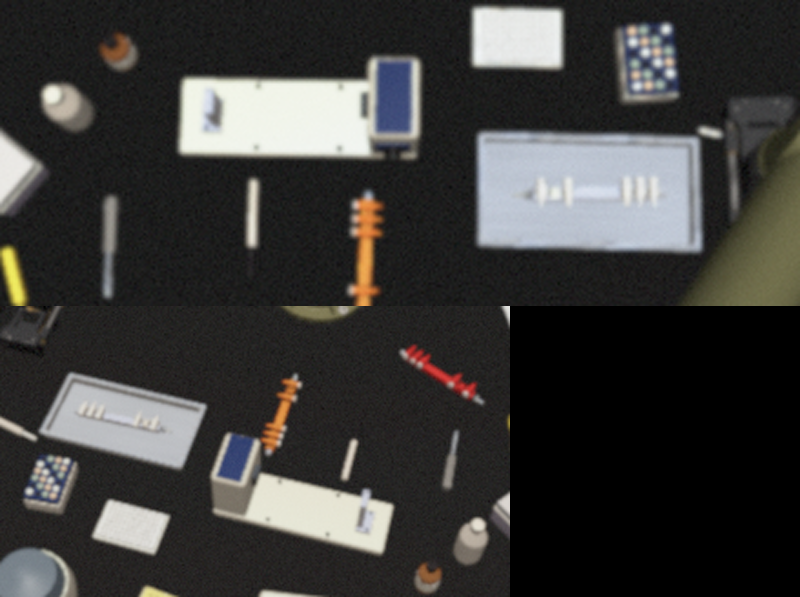

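The last picture shows the bar upright in the tray at about (590,190), tubes crosswise on top. The key lies on the bench at (110,245), the rotator is empty, and the rest looks as it was at the start. Hand in.

```bash
python3 -c "
from h import *
st();print(workorder.sign_off())"
```

```text
43.45 [ 0.449  -0.4742  0.2203] [ 0.7119  0.7019 -0.0184  0.0173] F [-0.21  0.7  -0.63] T [ 0.07 -0.09  0.04] w 0.0599
the job is handed in; nothing more can be done
None
```

The clip bar is out of the rotator and lying tubes up in the steel tray. The job was handed in at 43.5 s with the gripper touching nothing; no verdict was given.

- **Pin:** I pushed the collar in with the forked key until the force read about 8.9 N, just under the 9.2 N hard stop. That end then lifted 15 mm without jamming. During the lift Fy read 8.3–9.8 N with noise of roughly ±0.7 N; the torque-based estimate stayed at 9.05 N or below. I let the pin spring out over the lug and rested it on the lug top.
- **Key:** it went back to its old place on the bench before I drew the tang out.
- **Bar:** the tang came out with 15 mm of pull and no noticeable resistance. I first carried the bar about 38 mm too far in y and corrected that above the tray. Setting it down pressed briefly with about 10 N; I eased off before releasing.
- **Last checks:** the networks put the bar's centre at (0.479, −0.334, 0.009) and the key at about (0.443, 0.357, 0). The final picture shows the bar upright inside the tray, the rotator empty and nothing else visibly moved.
- **Not confirmed:** the networks never found the pin tip or collar on the bar, so the pin's release and parking rest on forces and pictures only.

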